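Dispense the grinding balls by drawing the hopper gate to its end stop

TASK

Set the blue tray squarely on the table centred under the hopper's chute, handle towards the robot, while the balls are still held in the hopper. Then draw the gate out by its orange handle until you feel it press on the buffer at its end stop, gently enough not to damage the buffer, and let go so that the gate stays resting on the buffer and all four balls lie in the tray. Leave everything else where it is.

Things in the scene. Friction and masses are not known exactly. Their poses are not given: they have to be found in the camera images.
- chute (a point): centre of the 84 x 84 mm outlet under the fixed white ball hopper, 85 mm above the table. Its frame is the hopper's: z up, the gate draws out along its -y, a dark column carries it on the +y side (from 115 mm out). The hopper is 160 x 160 mm at its rim, 200 mm up; the table below it is free. Gate rails 120 mm apart over all, 98 to 114 mm up, run 262 mm out.
- gate_grip (a point): grip point of the gate's orange handle: an upright blade on the gate's outer end, 50 mm wide along x, 12 mm thick along y (the draw direction); its top is 22 mm above this point, the gate plate 29 mm below. 140 mm above the table, 165 mm from the chute along the hopper's -y when shut; axes as the hopper's. Pinch it from above, fingers closing along y.
- gate (a joint): how far the steel slide gate is drawn out of the hopper, m: 0 shut, growing as it is pulled along the hopper's -y. It slides with about 4 N of friction and stays where it is left. The end stop is met somewhere between 0.095 and 0.125, set differently each time.
- stop_box: yellow channel, 48 x 120 x 36 mm, fixed under the gate's rails, underside 64 mm up; origin under its centre, 185 mm from the chute along the hopper's -y. Hidden in it is the end stop: a sprung rubber buffer (2 N per mm) that a lug under the gate meets; its place is unknown and must be felt. More than 30 N damages it. Let go, the gate springs back a little and stays resting on it.
- tray_mid (a point): centre of the blue tray, 25 mm above its underside. Square, 136 x 136 mm outside, 126 mm inside, 50 mm tall, 0.5 kg, open on top, on the table; its handle is on its -x side (x, y, z are its own axes). It can be slid along the table and passes under the yellow channel and the gate.
- tray_grip (a point): grip point of the tray's handle: an upright blue blade 140 mm from the tray's centre along the tray's -x, 34 mm long along x, 12 mm thick along y, its top 66 mm and this point 45 mm above the table. Pinch it from above, fingers closing along the tray's y.
- ball0_center (a point): centre of a white ceramic grinding ball, 36 mm wide; four of them lie on the shut gate in the hopper's neck, 129 mm up.
- ball1_center (a point): centre of a white ceramic grinding ball, 36 mm wide; four of them lie on the shut gate in the hopper's neck, 129 mm up.
- ball2_center (a point): centre of a white ceramic grinding ball, 36 mm wide; four of them lie on the shut gate in the hopper's neck, 129 mm up.
- ball3_center (a point): centre of a white ceramic grinding ball, 36 mm wide; four of them lie on the shut gate in the hopper's neck, 129 mm up.
- wash_bottle: white squeeze bottle with orange cap, 68 mm wide, 190 mm tall; origin under its centre. Bystander.
- jar: amber jar with white cap, 64 mm wide, 85 mm tall; origin under its centre. Bystander.
- slide_box: flat green slide box, 100 x 170 x 35 mm; origin under its centre. Bystander.
- mug: blue mug, 80 mm wide, 90 mm tall; origin under its centre. Bystander.
- brush: small hand brush lying flat, 170 mm long; origin under it. Bystander.

How it is judged:
By the outcome, as a careful person would: the job done as asked, in the order asked, and still so for the second after the job is handed in, with the robot touching nothing.
It also fails if it takes over 72 s, if anything falls off the work surface, if the arm or the gripper's body presses on something with over 40 N, if the wrist force passes 120 N, or if a joint passes its speed limit or range.

ROBOT

A 7-joint arm with a two-finger parallel gripper is mounted at the origin on the work surface. World frame = base frame: x ahead of the robot, y to its left, z up, the work surface at z = 0. Lengths are in m, angles in rad, forces in N, time in s.
With the tool pointing down it reaches from about 0.35 to 0.9 m from the base axis. Payload 8.1 kg.
Tool frame: the origin (TCP) lies on the centre line of the jaws, within the pads' length; the fingertips stand 19 mm ahead of it and the grasp point (between the pads) is the TCP; x points along the fingers, z is the direction in which the jaws open and shut, and the axes are right-handed (so a half turn about x gives the same grasp; the last joint's range is limited). The gripper opens to 92 mm and grips with 3 to 60 N. Pads are 19 mm wide; open, the fingers measure 130 mm over their backs; the gripper's body (75 mm by 190 mm) begins 47 mm behind the grasp point.
Start: joints at [1.047, 0.434, 0.025, 1.573, -0.012, 1.134, -0.075], TCP at [0.255, -0.57, 0.246] pointing down, gripper open.
Joint ranges: [-2.62, 2.62], [-0.44, 2.09], [-1.27, 1.32], [0.08, 2.57], [-1.32, 4.46], [0.12, 2], [-2.74, 2.74]. Speed limits (rad/s): [2.22, 2.22, 3.01, 3.01, 3.14, 3.14, 3.14].

INTERFACE

Orientations are given as [roll, pitch, yaw] about the fixed x, y, z axes, in that order (R = Rz(yaw) Ry(pitch) Rx(roll)).
In Python, from plant import * gives the robot as it stands. The module is installed in compiled form; this text tells all that it offers.
- The arm moves only by the tool arm_command, never from a script. Its argument "series" is one flat list of numbers, 7 for each row, row after row: the shift along the tool's x, y, z in m, then the turn, a rotation vector about the tool's x, y, z in degrees, then the closure, from -1 (fully open) to 1 (shut). A call has 1 to 5 rows; each row is the pose to reach, as a shift and turn from the pose commanded when the call began, along the tool's axes at that moment; what a row does not reach only later rows make up. A row lasts 1/12 s, in which the tool goes at most 41.7 mm and 7.16 degrees, less where a joint would pass 70% of its speed; a pose out of reach is approached as far as the arm can. A call with a gripper value outside its range is refused whole. The fingers move at their own pace and stop on an object; the grip force is fixed at half the most. Time passes only in rows, so rows that repeat a pose let the fingers close. It gives the time, the measured TCP pose, the force and the opening at its end, in the units of the state.
- get_obs(): the state, without advancing time (a new reading comes with each control period).
- grab_frame(name): name is "scene" or "top"; returns (picture, depth): 384x512x3 uint8, red, green, blue; 384x512 float32, m along the optical axis (not along the pixel's ray), 0 where there is no reading.
- calibration(name): a dict with "vertical_fov" (degrees; the focal length in pixels is half the picture's height over the tangent of half this angle, whatever the lens; pixels are square), "cx", "cy" (the principal point, pixels), "k1" (the pictures are not rectified: a ray, as slopes to the right and down, at radius r is drawn at 1 + k1 r^2 times it, then the intrinsics apply), "pose" (4x4, takes a point from camera to world coordinates). Camera axes: x right, y up, looking along -z (the intrinsics and any distortion apply to the point x, -y, -z); pixel columns grow to the right and rows downward; lengths in m; the calibration is good to about 2 mm. A picture is of the moment at which its call begins. calibration takes no time and is no camera call.
- close_job(): hands the job in, once; it reports no verdict.
The state is a dict: "time": time; "q": joint angles; "joint_vel": joint speeds; "joint_efforts": joint torques, N m; "ee_pos": TCP position; "eef_rot": TCP orientation; "wrist_force": force on the tool from outside, world axes, zero at the start; "torque": the same for the moment, N m; "width": opening from 0.0 (shut) to 1.0 (fully open).
Only numpy, scipy, OpenCV 4.12 (cv2) and the standard library are available. Lean on these libraries where they do the work, as an engineer would, in place of code of your own. Each camera call takes 0.05 s, during which the arm holds its last target. There are 200 camera calls.

## Working session

There is one attempt and no reset: what is moved stays moved. The work goes in short steps, Python scripts to look and compute and a tool call to move; the robot and the scene stay as the last step left them, time stands still between calls to the robot, and variables do not carry over. Pictures are saved under pics/ and viewed, about 8 in all and at most 12, crops included, and the job is handed in when it is done.

Besides the shell and the picture viewer there is one more tool, called after "Call:" as a command line: name --argument value ..., lists and objects as JSON in quotes. arm_command: Moves the arm, as the interface text tells. Its arguments: {"type":"object","properties":{"series":{"type":"array"}},"required":["series"]}

```bash
mkdir -p pics; cat > h.py <<'E'
from plant import *
import numpy as np, cv2, pickle
from scipy.spatial.transform import Rotation as R
def cam(n):
    c=calibration(n); f=192/np.tan(np.radians(c["vertical_fov"])/2)
    K=np.array([[f,0,c["cx"]],[0,f,c["cy"]],[0,0,1]]); return K,np.array([c["k1"],0,0,0,0.]),np.array(c["pose"])
def slopes(n,uv):
    K,D,P=cam(n); return cv2.undistortPoints(np.array(uv,float).reshape(-1,1,2),K,D).reshape(-1,2),P
def at_z(n,uv,z):
    s,P=slopes(n,uv); d=np.c_[s[:,0],-s[:,1],-np.ones(len(s))]@P[:3,:3].T
    return P[:3,3]+d*((z-P[2,3])/d[:,2])[:,None]
def cloud(n,dep):
    v,u=np.mgrid[:384,:512]; s,P=slopes(n,np.c_[u.ravel(),v.ravel()]); z=dep.ravel()
    return (np.c_[s[:,0]*z,-s[:,1]*z,-z]@P[:3,:3].T+P[:3,3]).reshape(384,512,3)
def shot(n,tag):
    im,d=grab_frame(n); np.savez(f"{tag}.npz",im=im,d=d); cv2.imwrite(f"pics/{tag}.png",cv2.resize(im[:,:,::-1],(800,600),interpolation=cv2.INTER_CUBIC)); return im,d
E
python3 - <<'E'
from h import *
shot("scene","s0");shot("top","t0")
for n in("scene","top"):
    print(cam(n))
print(get_obs())
E
```

```text
(array([[420.51516828,   0.        , 254.88517171],
       [  0.        , 420.51516828, 188.25647031],
       [  0.        ,   0.        ,   1.        ]]), array([-0.0286557,  0.       ,  0.       ,  0.       ,  0.       ]), array([[-7.93727270e-01, -5.00621943e-01,  3.45506427e-01,
         1.02256289e+00],
       [ 6.08273052e-01, -6.54146709e-01,  4.49550863e-01,
         6.92616345e-01],
       [ 9.56865672e-04,  5.66983028e-01,  8.23728918e-01,
         1.29293113e+00],
       [ 0.00000000e+00,  0.00000000e+00,  0.00000000e+00,
         1.00000000e+00]]))
(array([[466.03266925,   0.        , 248.3552096 ],
       [  0.        , 466.03266925, 185.02485446],
       [  0.        ,   0.        ,   1.        ]]), array([-0.13194459,  0.        ,  0.        ,  0.        ,  0.        ]), array([[-0.00973791,  0.99551109, -0.09414272,  0.36056664],
       [-0.99992409, -0.01040514, -0.00659919,  0.02992486],
       [-0.00754914,  0.09407131,  0.99553684,  2.06243275],
       [ 0.        ,  0.        ,  0.        ,  1.        ]]))
{'time': 0.1, 'q': array([ 1.04741302,  0.4351348 ,  0.02497816,  1.5740013 , -0.01158444,
        1.13398791, -0.07509841]), 'joint_vel': array([ 0.00051977, -0.00065713,  0.00238788, -0.00196756,  0.00094886,
        0.00048196,  0.00078433]), 'joint_efforts': array([ 3.78047014e-03, -6.69120526e+01,  9.88382176e-01, -3.15140820e+01,
       -6.04379503e-02,  3.75243556e-02, -1.01578905e-06]), 'ee_pos': array([ 0.25507067, -0.57011587,  0.24503684]), 'eef_rot': array([-3.03885534,  1.56940966,  2.09425162]), 'wrist_force': array([-0.66357425,  0.21236019,  0.4461439 ]), 'torque': array([ 0.00477686, -0.01977967, -0.03263406]), 'width': 0.9995307822204984}
```

View pics/t0.png

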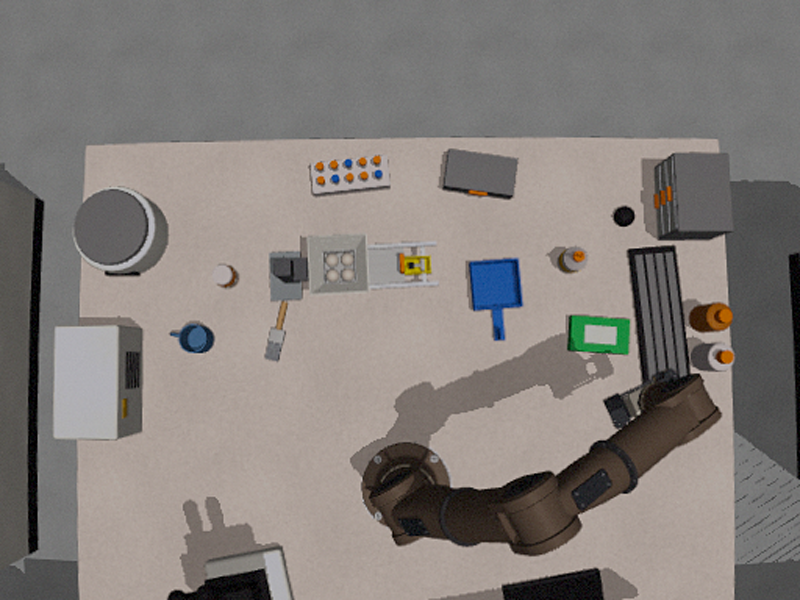

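View pics/s0.png

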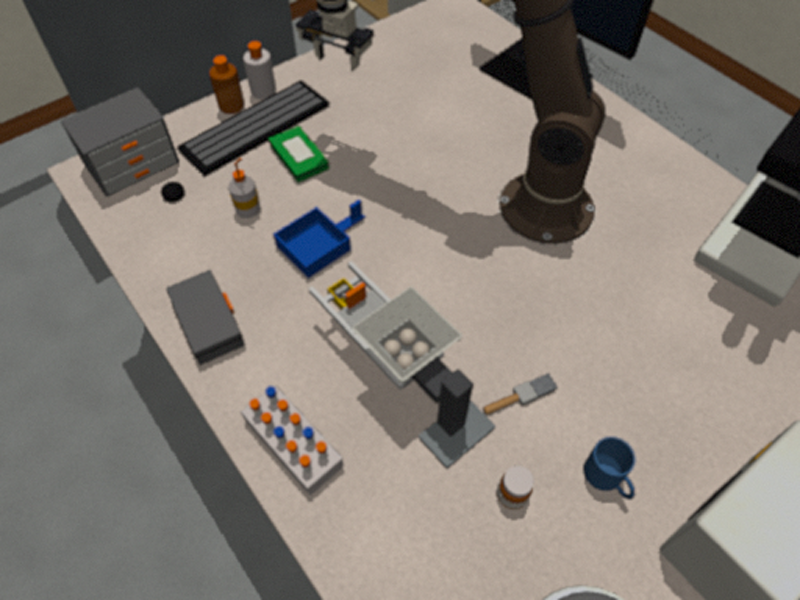

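Top view (800x600 px): the hopper rim is at about (338,264) and the gate draws to the right (world -y). Its orange handle is at (405,263). The tray is at (496,285) with its handle down at (499,325), towards the robot. The slide box and bottle lie further right. The scene view agrees. Next I measure from depth and colour.

```bash
python3 - <<'E'
from h import *
for n,t in(("top","t0"),("scene","s0")):
    f=np.load(t+".npz");im,d=f["im"],f["d"];X=cloud(n,d);hsv=cv2.cvtColor(im,cv2.COLOR_RGB2HSV)
    near=(X[...,0]>.35)&(X[...,0]<.95)&(X[...,1]>-.45)&(X[...,1]<.45)&(d>0)
    rect=lambda p:[np.round(a,4) for a in cv2.minAreaRect((p[:,:2]*1000).astype(np.float32))]
    tb=X[near&(abs(X[...,2])<.01)]; print(n,"table z",np.median(tb[:,2]))
    reg=near&(X[...,0]<.85)&(X[...,1]>-.0)&(X[...,1]<.3)&(hsv[...,1]<60)
    p=X[reg&(X[...,2]>.19)&(X[...,2]<.21)]; print("rim",len(p),rect(p),p.min(0),p.max(0))
    blue=near&(hsv[...,0]>100)&(hsv[...,0]<125)&(hsv[...,1]>150)&(X[...,1]<-.05)
    p=X[blue&(X[...,2]>.04)&(X[...,2]<.056)]; print("tray",len(p),rect(p),np.median(p[:,2]))
    p=X[blue&(X[...,2]>.058)&(X[...,2]<.075)]; print("handle",len(p),rect(p),p.mean(0))
    p=X[blue&(X[...,2]<.01)]; print("floor",len(p),rect(p) if len(p) else 0)
    org=near&(hsv[...,0]<16)&(hsv[...,1]>170)&(X[...,1]<.1)&(X[...,1]>-.2)&(X[...,2]>.12)
    p=X[org&(X[...,2]>.155)];print("gate top",len(p),p.mean(0),rect(p))
    p=X[org];print("gate all",len(p),p.min(0),p.max(0))
f=np.load("t0.npz");im=f["im"]
cv2.imwrite("pics/crop.png",cv2.resize(im[140:225,165:345,::-1],None,fx=4.4,fy=4.4,interpolation=cv2.INTER_CUBIC))
E
```

```text
top table z 0.0002699585917811387
rim 372 [array([602.2394, 196.6303]), array([157.4574, 204.8756]), np.float64(2.6172)] [0.52241185 0.0916511  0.19001702] [0.68214648 0.29895361 0.20961468]
tray 121 [array([ 521.7316, -258.8006]), array([217.5388, 133.7475]), np.float64(3.991)] 0.04866879042534267
handle 22 [array([ 517.1407, -250.3336]), array([213.0935, 110.5668]), np.float64(10.2112)] [ 0.46747666 -0.25825598  0.06301402]
floor 620 [array([ 521.7746, -260.8969]), array([214.4544, 133.3535]), np.float64(4.0597)]
gate top 8 [0.59999563 0.01000754 0.16110992] [array([600.0839,  10.2121]), array([28.8274,  3.5847]), np.float64(7.628)]
gate all 8 [0.58603558 0.00652227 0.15636617] [0.61460784 0.01063384 0.16841924]
scene table z -0.0009921664992977863
rim 568 [array([603.8988, 196.9969]), array([156.3936, 205.9097]), np.float64(2.2249)] [0.52491231 0.09164386 0.19003   ] [0.68526668 0.29983098 0.20472193]
tray 242 [array([ 525.855 , -257.5696]), array([219.1739, 139.8854]), np.float64(4.3176)] 0.046297922360616695
handle 10 [array([ 426.8626, -262.1504]), array([24.7552,  6.7049]), np.float64(3.4989)] [ 0.42581741 -0.26258227  0.06412189]
floor 570 [array([ 530.7605, -259.6305]), array([195.2207, 138.4725]), np.float64(4.4584)]
gate top 43 [0.61362821 0.00969921 0.15990147] [array([612.9288,   8.7032]), array([45.6023, 13.5411]), np.float64(0.7152)]
gate all 109 [0.59009312 0.00197229 0.12096893] [0.63755384 0.01586591 0.16639865]
```

View pics/crop.png

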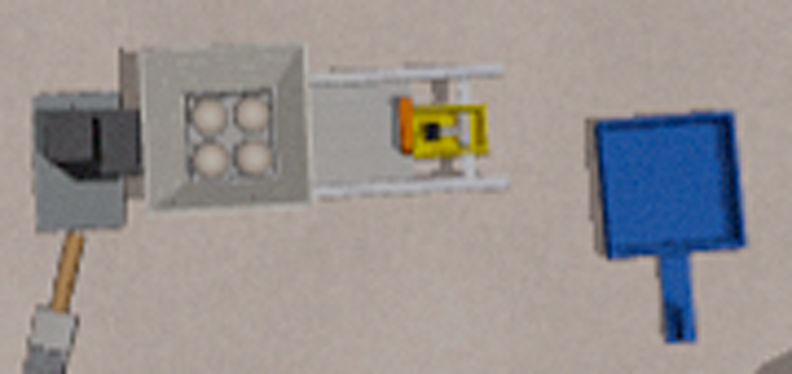

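Crop (4.4x): rim corners are at (139,47), (306,42), (313,205), (148,210). Tray rim corners are at (597,122), (733,112), (745,246), (607,257). The handle end is near (680,338), and the gate blade runs from (399,97) to (412,153). The gate is shut, with the balls in the neck.

```bash
python3 - <<'E'
from h import *
def c(pts): return (np.array(pts,float)+.5)/4.4-.5+[165,140]
def quad(p,z):
    w=at_z("top",c(p),z)[:,:2]; print(w.round(4).tolist())
    e=[w[(i+1)%4]-w[i] for i in range(4)]; print(" ctr",w.mean(0).round(4),"sides",[round(float(np.hypot(*v)),4) for v in e],
     "yaw of x (from sides BL->TL,BR->TR):",[round(float(np.degrees(np.arctan2(v[1],v[0]))),2) for v in (-e[3]*-1, -e[1])],
     "top/bot as y:",[round(float(np.degrees(np.arctan2(v[0],-v[1]))),2) for v in (e[0],-e[2])])
quad([(139,47),(306,42),(313,205),(148,210)],.2)
quad([(597,122),(733,112),(745,246),(607,257)],.05)
print("handle end corners",at_z("top",c([(668,341),(694,340)]),.066))
print("blade",at_z("top",c([(399,98),(409,97),(404,152),(412,152)]),.162))
# depth cross-checks, tray mask near rim in scene
for n,t in(("top","t0"),("scene","s0")):
    f=np.load(t+".npz");im,d=f["im"],f["d"];X=cloud(n,d);h=cv2.cvtColor(im,cv2.COLOR_RGB2HSV)
    b=(h[...,0]>100)&(h[...,0]<125)&(h[...,1]>150)&(X[...,1]<-.1)&(X[...,1]>-.4)&(X[...,0]>.38)&(X[...,0]<.66)
    p=X[b]
    body=p[p[:,0]>.485]; r=cv2.minAreaRect((body[:,:2]*1000).astype(np.float32)); print(n,"body",r)
    hd=p[(p[:,0]<.47)];print(n,"handle",hd[:,:2].mean(0),hd.min(0),hd.max(0))
    w=(h[...,1]<60)&(X[...,1]>0)&(X[...,1]<.19)&(X[...,0]>.4)&(X[...,0]<.8)&(X[...,2]>.185)&(X[...,2]<.215)
    print(n,"rim",cv2.minAreaRect((X[w][:,:2]*1000).astype(np.float32)))
    bb=(X[...,2]>.11)&(X[...,2]<.145)&(X[...,0]>.55)&(X[...,0]<.66)&(X[...,1]>.12)&(X[...,1]<.23)
    print(n,"balls",X[bb].mean(0))
E
```

```text
[[0.6804, 0.2524], [0.6831, 0.0983], [0.5325, 0.0929], [0.5294, 0.2439]]
 ctr [0.6064 0.1719] sides [0.1541, 0.1508, 0.151, 0.1512] yaw of x (from sides BL->TL,BR->TR): [3.24, 2.05] top/bot as y: [1.02, 1.15]
[[0.6259, -0.1838], [0.6347, -0.3195], [0.5012, -0.3279], [0.4919, -0.191]]
 ctr [ 0.5634 -0.2555] sides [0.136, 0.1337, 0.1372, 0.1342] yaw of x (from sides BL->TL,BR->TR): [3.05, 3.57] top/bot as y: [3.69, 3.9]
handle end corners [[ 0.40819321 -0.24721837  0.066     ]
 [ 0.40884259 -0.27269382  0.066     ]]
blade [[0.63565108 0.01302204 0.162     ]
 [0.63649665 0.003656   0.162     ]
 [0.58473616 0.00893135 0.162     ]
 [0.58465772 0.00146805 0.162     ]]
top body ((560.7229614257812, -256.99151611328125), (150.0049591064453, 135.81346130371094), 3.8175506591796875)
top handle [ 0.43988234 -0.26316455] [ 0.40984894 -0.27690168  0.00419601] [ 0.46731979 -0.25188595  0.07723368]
top rim ((603.7597045898438, 140.15159606933594), (97.11458587646484, 156.7060089111328), 89.94055938720703)
top balls [0.60554651 0.17480024 0.1302463 ]
scene body ((565.1331787109375, -255.1145782470703), (140.4593048095703, 142.10848999023438), 4.329904079437256)
scene handle [ 0.43795481 -0.2605119 ] [ 0.41465454 -0.27492222  0.00892575] [ 0.4696071  -0.24627713  0.06731363]
scene rim ((605.9718627929688, 143.5804443359375), (156.1854705810547, 98.20240020751953), 2.5807416439056396)
scene balls [0.60342434 0.16879411 0.13224857]
```

```bash
cat >> h.py <<'E'
def plan(pos,psi):
    o=get_obs(); A=R.from_euler("xyz",o["eef_rot"]).as_matrix(); best=None
    for s in(1,-1):
        z=s*np.array([-np.sin(np.radians(psi)),np.cos(np.radians(psi)),0]); x=np.array([0,0,-1.]); B=np.c_[x,np.cross(z,x),z]
        rv=R.from_matrix(A.T@B).as_rotvec(degrees=True)
        if best is None or np.linalg.norm(rv)<np.linalg.norm(best): best=rv
    print("t",o["time"],"pos",o["ee_pos"].round(4),"F",o["wrist_force"].round(1),"w",round(o["width"],3),"q7",round(o["q"][6],2))
    print("toolaxes",A.round(3).tolist()); print("shift mm",(A.T@(np.array(pos)-o["ee_pos"])*1000).round(1),"rot",best.round(2))
E
python3 -c "
from h import *
plan([.424,-.263,.12],3.7)"
```

```text
t 0.1 pos [ 0.2551 -0.5701  0.245 ] F [-0.7  0.2  0.4] w 1.0 q7 -0.08
toolaxes [[-0.001, 0.913, 0.408], [0.001, 0.408, -0.913], [-1.0, -0.0, -0.001]]
shift mm [ 125.3  279.6 -211.2] rot [ 2.041e+01 -8.000e-02  2.000e-02]
```

Call:
arm_command --series '[0.02,0.035,-0.026,4,0,0,-1,0.04,0.07,-0.052,8,0,0,-1,0.055,0.105,-0.079,12,0,0,-1,0.07,0.14,-0.105,16,0,0,-1,0.08,0.17,-0.13,20.4,0,0,-1]'

```text
time: 0.52
ee_pos: [0.3485, -0.3981, 0.1703]
eef_rot: [-2.437, 1.57, 2.337]
wrist_force: [1.1, 0.4, -0.1]
width: 1.0
```

```bash
python3 -c "
from h import *
plan([.424,-.263,.12],3.7)"
```

```text
t 0.5167 pos [ 0.3485 -0.3981  0.1703] F [ 1.1  0.4 -0.1] w 1.0 q7 -0.74
toolaxes [[-0.001, 0.998, 0.061], [0.001, 0.061, -0.998], [-1.0, -0.001, -0.001]]
shift mm [  50.3   83.6 -130.3] rot [-0.22 -0.04  0.04]
```

Call:
arm_command --series '[0.012,0.021,-0.033,0,0,0,-1,0.025,0.042,-0.065,0,0,0,-1,0.037,0.063,-0.098,0,0,0,-1,0.05,0.084,-0.13,0,0,0,-1,0.05,0.084,-0.13,0,0,0,-1]'

```text
time: 0.93
ee_pos: [0.4267, -0.2563, 0.1193]
eef_rot: [-2.974, 1.566, 1.814]
wrist_force: [-0.1, 0.7, -0.7]
width: 1.003
```

```bash
python3 -c "
from h import *
plan([.424,-.263,.045],3.7)
im,d=shot('top','t1'); cv2.imwrite('pics/c1.png',cv2.resize(im[100:260,230:400,::-1],None,fx=3.7,fy=3.7,interpolation=cv2.INTER_CUBIC))
shot('scene','s1')"
```

```text
t 0.9333 pos [ 0.4267 -0.2563  0.1193] F [-0.1  0.7 -0.7] w 1.003 q7 -1.06
toolaxes [[-0.001, 0.997, 0.075], [0.005, 0.075, -0.997], [-1.0, -0.001, -0.005]]
shift mm [74.3 -3.2  6.8] rot [ 0.6  -0.29  0.05]
```

View pics/s1.png

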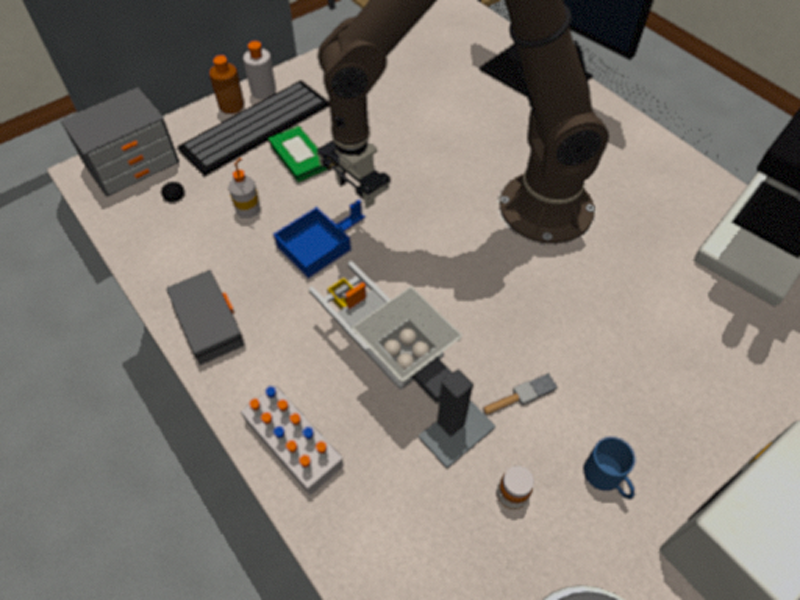

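Scene view: the open gripper is at about (355,175), above the tray handle at (355,213), and everything else is unmoved. I descend now.

Call:
arm_command --series '[0.02,-0.003,0.007,0.6,-0.3,0,-1,0.04,-0.003,0.007,0.6,-0.3,0,-1,0.06,-0.003,0.007,0.6,-0.3,0,-1,0.074,-0.003,0.007,0.6,-0.3,0,-1,0.074,-0.003,0.007,0.6,-0.3,0,-1]'

```text
time: 1.45
ee_pos: [0.4189, -0.273, 0.0454]
eef_rot: [-0.753, 1.565, -2.272]
wrist_force: [0.2, -0.3, 0.5]
width: 1.004
```

```bash
python3 -c "
from h import *
plan([.424,-.263,.045],3.7)
shot('scene','s2');f=np.load('s2.npz')['im'];cv2.imwrite('pics/c2.png',cv2.resize(f[80:200,150:300,::-1],None,fx=5,fy=5,interpolation=cv2.INTER_CUBIC))"
```

```text
t 1.45 pos [ 0.4189 -0.273   0.0454] F [ 0.2 -0.3  0.5] w 1.004 q7 -1.06
toolaxes [[-0.004, 0.999, 0.052], [-0.004, 0.052, -0.999], [-1.0, -0.004, 0.004]]
shift mm [ 0.3  5.6 -9.7] rot [-0.73  0.23  0.22]
```

View pics/c2.png

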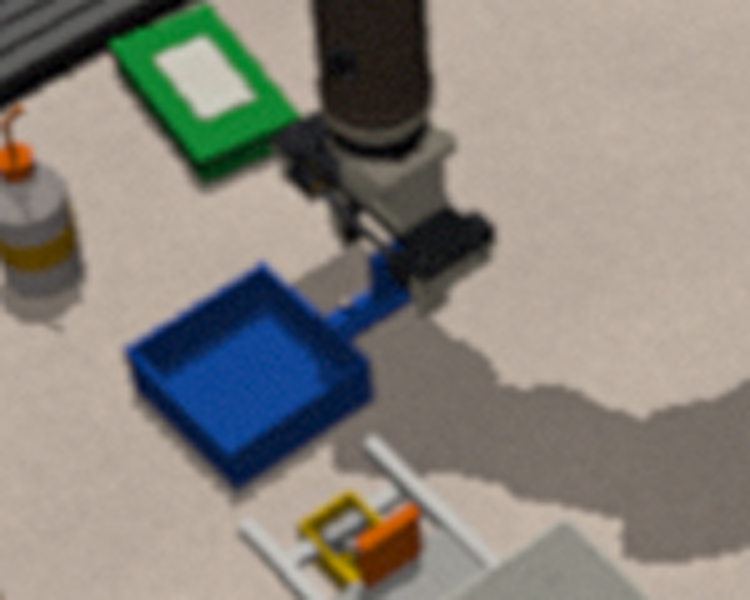

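Crop: the open fingers straddle the blue handle blade at about (390,265), and neither the tray nor the slide box is touched. I fix the last offset, then close.

Call:
arm_command --series '[0,0.004,-0.008,0,0,0,-1,0,0.004,-0.008,0,0,0,-1,0,0.004,-0.008,0,0,0,-1,0,0.004,-0.008,0,0,0,-1,0,0.004,-0.008,0,0,0,-1]'

```text
time: 1.92
ee_pos: [0.4251, -0.264, 0.048]
eef_rot: [0.155, 1.565, -1.361]
wrist_force: [0.1, -0.0, 0.6]
width: 0.999
```

Call:
arm_command --series '[0,0,0,0,0,0,1,0,0,0,0,0,0,1,0,0,0,0,0,0,1,0,0,0,0,0,0,1,0,0,0,0,0,0,1]'

```text
time: 2.33
ee_pos: [0.4247, -0.2639, 0.0474]
eef_rot: [-0.018, 1.566, -1.535]
wrist_force: [-0.6, 0.3, 0.1]
width: 0.688
```

Call:
arm_command --series '[0,0,0,0,0,0,1,0,0,0,0,0,0,1,0,0,0,0,0,0,1,0,0,0,0,0,0,1,0,0,0,0,0,0,1]'

```text
time: 2.75
ee_pos: [0.4248, -0.2638, 0.0474]
eef_rot: [0.001, 1.566, -1.516]
wrist_force: [-0.0, -0.1, -0.1]
width: 0.326
```

```bash
python3 -c "
from h import *
plan([.4656,.1664,.045],2.3)"
```

```text
t 2.75 pos [ 0.4248 -0.2638  0.0474] F [-0.  -0.1 -0.1] w 0.326 q7 -1.08
toolaxes [[0.0, 0.999, 0.054], [-0.005, 0.054, -0.999], [-1.0, 0.0, 0.005]]
shift mm [ 1.000e-01  6.400e+01 -4.274e+02] rot [ 0.8  0.3 -0. ]
```

Call:
arm_command --series '[0,0,0,0,0,0,1,0,0,0,0,0,0,1,0,0,0,0,0,0,1,0,0,0,0,0,0,1,0,0,0,0,0,0,1]'

```text
time: 3.17
ee_pos: [0.4249, -0.264, 0.0475]
eef_rot: [0.059, 1.565, -1.458]
wrist_force: [-0.6, -1.2, 2.0]
width: 0.129
```

Call:
arm_command --series '[0,0,0,0,0,0,1,0,0,0,0,0,0,1,0,0,0,0,0,0,1,0,0,0,0,0,0,1,0,0,0,0,0,0,1]'

```text
time: 3.58
ee_pos: [0.4249, -0.264, 0.0475]
eef_rot: [0.038, 1.565, -1.479]
wrist_force: [-0.0, -1.1, 3.4]
width: 0.131
```

```bash
python3 -c "
from h import *
plan([.4656,.1664,.047],2.3)"
```

```text
t 3.5833 pos [ 0.4249 -0.264   0.0475] F [-0.  -1.1  3.4] w 0.131 q7 -1.08
toolaxes [[0.001, 0.999, 0.054], [-0.005, 0.054, -0.999], [-1.0, 0.0, 0.005]]
shift mm [  -1.9   63.9 -427.6] rot [ 0.79  0.31 -0.01]
```

Call:
arm_command --series '[0,0.001,-0.006,0,0,0,1,0,0.003,-0.018,0,0,0,1,0,0.005,-0.032,0,0,0,1,0,0.007,-0.046,0,0,0,1,-0.0003,0.009,-0.06,0,0,0,1]'

```text
time: 4.0
ee_pos: [0.4309, -0.2037, 0.0476]
eef_rot: [0.169, 1.564, -1.349]
wrist_force: [1.3, -3.8, 1.7]
width: 0.129
```

Call:
arm_command --series '[0,0.002,-0.014,0,0,0,1,0,0.004,-0.028,0,0,0,1,0,0.006,-0.042,0,0,0,1,0,0.008,-0.056,0,0,0,1,-0.0003,0.01,-0.07,0,0,0,1]'

```text
time: 4.42
ee_pos: [0.4371, -0.1331, 0.0475]
eef_rot: [0.164, 1.565, -1.354]
wrist_force: [0.2, -4.6, 2.5]
width: 0.128
```

```bash
python3 -c "
from h import *
plan([.4656,.1664,.047],2.3)
shot('scene','s3')"
```

```text
t 4.4167 pos [ 0.4371 -0.1331  0.0475] F [ 0.2 -4.6  2.5] w 0.128 q7 -1.35
toolaxes [[0.001, 0.999, 0.053], [-0.006, 0.053, -0.999], [-1.0, 0.001, 0.006]]
shift mm [  -1.3   44.2 -297.6] rot [ 0.72  0.35 -0.06]
```

View pics/s3.png

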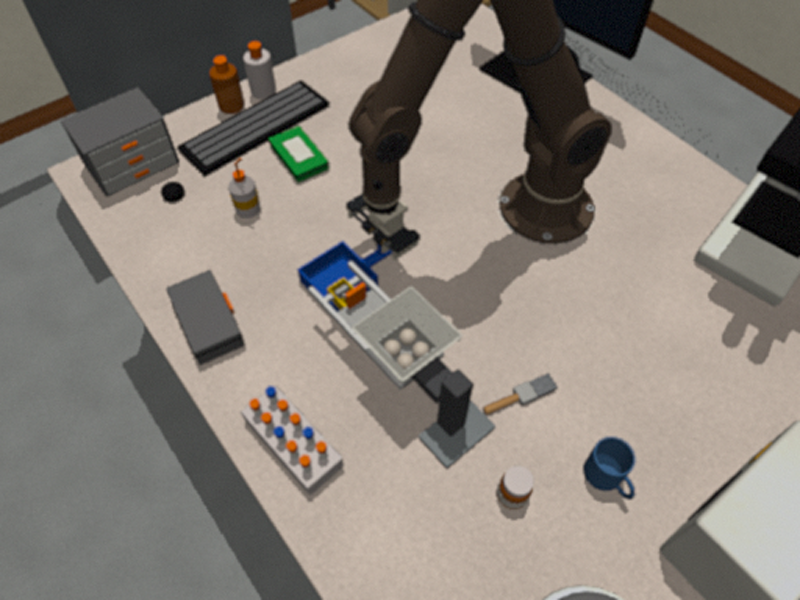

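Scene view: the tray, now at about (338,272), follows the gripper and is entering under the channel and gate at (345,292). The wrist stays clear on the robot's side.

Call:
arm_command --series '[0,0.002,-0.014,0,0,0,1,0,0.004,-0.028,0,0,0,1,0,0.006,-0.042,0.1,0,0,1,0,0.008,-0.056,0.2,0,0,1,-0.0005,0.01,-0.07,0.2,0,0,1]'

```text
time: 4.88
ee_pos: [0.4432, -0.0632, 0.0476]
eef_rot: [0.109, 1.565, -1.413]
wrist_force: [0.1, -2.6, 0.8]
width: 0.128
```

Call:
arm_command --series '[0,0.002,-0.014,0,0,0,1,0,0.004,-0.028,0,0,0,1,0,0.006,-0.042,0.1,0,0,1,0,0.008,-0.056,0.2,0,0,1,-0.0005,0.01,-0.07,0.2,0,0,1]'

```text
time: 5.3
ee_pos: [0.4495, 0.0073, 0.0476]
eef_rot: [0.034, 1.565, -1.491]
wrist_force: [0.4, -3.5, 0.6]
width: 0.128
```

Call:
arm_command --series '[0,0.002,-0.014,0,0,0,1,0,0.004,-0.028,0,0,0,1,0,0.006,-0.042,0.1,0,0,1,0,0.008,-0.056,0.2,0,0,1,-0.0005,0.01,-0.07,0.2,0,0,1]'

```text
time: 5.72
ee_pos: [0.456, 0.0776, 0.0477]
eef_rot: [-0.044, 1.565, -1.572]
wrist_force: [-0.4, -3.1, 0.5]
width: 0.128
```

```bash
python3 -c "
from h import *
plan([.4656,.1664,.047],2.3)"
```

```text
t 5.7167 pos [0.456  0.0776 0.0477] F [-0.4 -3.1  0.5] w 0.128 q7 -1.8
toolaxes [[-0.0, 0.999, 0.042], [-0.006, 0.042, -0.999], [-1.0, -0.0, 0.006]]
shift mm [  0.1  13.3 -88.3] rot [0.1  0.36 0.02]
```

Call:
arm_command --series '[0,0.002,-0.014,0,0,0,1,0,0.004,-0.028,0,0,0,1,0,0.006,-0.042,0,0,0,1,0,0.008,-0.056,0,0,0,1,-0.0003,0.01,-0.068,0,0,0,1]'

```text
time: 6.13
ee_pos: [0.4631, 0.1462, 0.0476]
eef_rot: [-0.065, 1.565, -1.593]
wrist_force: [-0.1, -3.8, 3.1]
width: 0.127
```

Call:
arm_command --series '[0,0.001,-0.008,0,0,0,1,0,0.002,-0.014,0,0,0,1,0,0.003,-0.02,0,0,0,1,0,0.003,-0.02,0,0,0,1,0,0.003,-0.02,0,0,0,1]'

```text
time: 6.55
ee_pos: [0.4656, 0.1673, 0.0475]
eef_rot: [0.199, 1.566, -1.327]
wrist_force: [1.6, 1.0, -0.4]
width: 0.128
```

```bash
python3 -c "
from h import *
plan([.4656,.1664,.047],2.3)
im,d=shot('top','t4'); cv2.imwrite('pics/c4.png',cv2.resize(im[130:260,165:315,::-1],None,fx=4.4,fy=4.4,interpolation=cv2.INTER_CUBIC))
im,d=shot('scene','s4'); cv2.imwrite('pics/d4.png',cv2.resize(im[120:290,170:330,::-1],None,fx=3.5,fy=3.5,interpolation=cv2.INTER_CUBIC))
a=cv2.imread('pics/c4.png')[:520];b=cv2.imread('pics/d4.png');print(a.shape,b.shape)"
```

```text
t 6.55 pos [0.4656 0.1673 0.0475] F [ 1.6  1.  -0.4] w 0.128 q7 -1.95
toolaxes [[0.001, 0.999, 0.045], [-0.004, 0.045, -0.999], [-1.0, 0.001, 0.005]]
shift mm [ 0.5 -0.   0.9] rot [ 0.26  0.26 -0.05]
(520, 660, 3) (595, 560, 3)
```

View pics/c4.png

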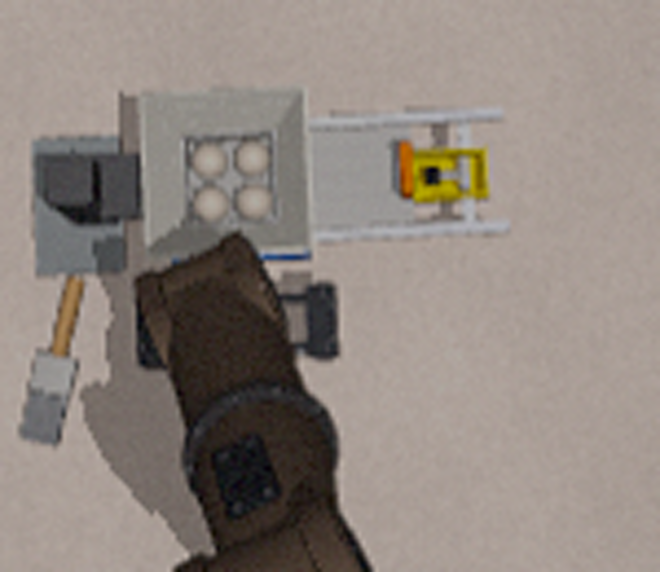

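View pics/d4.png

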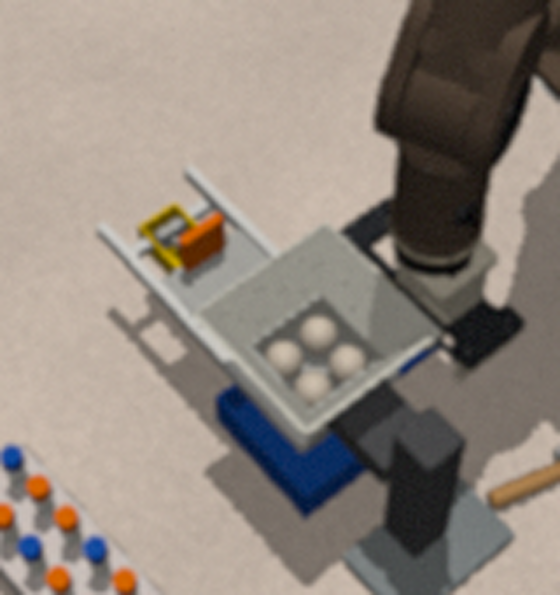

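Top crop: the tray's right near corner shows at about (310,258) below the rim, and the balls are still in the neck. Scene crop: the tray is under the hopper, its far corner at the top (307,497), bottom (307,513), left corner near (220,400). I check the centring with both cameras.

```bash
python3 - <<'E'
from h import *
ct=lambda p:(np.array(p,float)+.5)/4.4-.5+[165,130]
cs=lambda p:(np.array(p,float)+.5)/3.5-.5+[170,120]
print("top: balls ctr",at_z("top",ct([(231.5,181)]),.129), "BR tray",at_z("top",ct([(311,257)]),.05))
print("top rim",at_z("top",ct([(139,94),(307,89),(313,247),(146,257)]),.2).mean(0))
print("scene: balls",at_z("scene",cs([(315.5,358.5)]),.129),"rim",at_z("scene",cs([(326,226),(440,337),(307,440),(198,316)]),.2))
c=np.array([.6055,.172]);a=np.radians(2.3);M=np.array([[np.cos(a),-np.sin(a)],[np.sin(a),np.cos(a)]])
print("expected BR",c+M@[-.068,-.068],"far(+x+y)",c+M@[.068,.068],"(+x,-y)",c+M@[.068,-.068])
print("scene gate blade top corners (z.162)",at_z("scene",cs([(222,213),(181,238)]),.162))
# depth-based blue in scene
f=np.load("s4.npz");X=cloud("scene",f["d"]);h=cv2.cvtColor(f["im"],cv2.COLOR_RGB2HSV)
b=(h[...,0]>100)&(h[...,0]<125)&(h[...,1]>140)&(X[...,0]>.58)&(X[...,0]<.75)&(X[...,1]>.05)&(X[...,1]<.3)&(X[...,2]<.1)
p=X[b]; print(len(p),p.min(0),p.max(0)); far=p[(p[:,2]<.045)]
fx=far[(far[:,0]>.655)]
# outer +x wall: fit plane x vs y
w=p[(p[:,2]>.008)&(p[:,2]<.042)]
wx=w[(w[:,1]>.13)&(w[:,1]<.21)]; k=np.polyfit(wx[:,1],wx[:,0],1);print("+x wall: x at y=.172",np.polyval(k,.172),"yaw",-np.degrees(np.arctan(k[0])),len(wx), wx[:,0].std())
wy=w[(w[:,1]>.232)]; print("+y wall",len(wy),wy.mean(0), wy[:,1].std())
E
```

```text
top: balls ctr [[0.60475938 0.17240905 0.129     ]] BR tray [[0.53840672 0.10002207 0.05      ]]
top rim [0.6047228  0.17210742 0.2       ]
scene: balls [[0.60148733 0.17064781 0.129     ]] rim [[0.53473233 0.09902777 0.2       ]
 [0.52879107 0.25095297 0.2       ]
 [0.68020269 0.25932666 0.2       ]
 [0.68229873 0.10668637 0.2       ]]
expected BR [0.54028374 0.10132582] far(+x+y) [0.67071626 0.24267418] (+x,-y) [0.67617418 0.10678374]
scene gate blade top corners (z.162) [[0.58654817 0.00685171 0.162     ]
 [0.63374707 0.00687628 0.162     ]]
542 [ 0.59626662  0.11095183 -0.00522273] [0.6771985  0.24611303 0.09922052]
+x wall: x at y=.172 0.6695767336241139 yaw 8.162030546675245 51 0.013618186777896777
+y wall 69 [0.64102326 0.24252145 0.02648943] 0.0027309251357112824
```

Tray centre comes out at about (0.604,0.172), against a chute at about (0.6045,0.172) with matching yaw. That is centred within measuring error, so I release and rise.

Call:
arm_command --series '[0,0,0,0,0,0,-1,0,0,0,0,0,0,-1,0,0,0,0,0,0,-1,0,0,0,0,0,0,-1,0,0,0,0,0,0,-1]'

```text
time: 7.07
ee_pos: [0.465, 0.1666, 0.0475]
eef_rot: [-0.05, 1.565, -1.578]
wrist_force: [-1.2, -0.7, -0.2]
width: 0.443
```

Call:
arm_command --series '[0,0,0,0,0,0,-1,0,0,0,0,0,0,-1,-0.015,0,0,0,0,0,-1,-0.04,-0.005,0,0,0,0,-1,-0.07,-0.015,0,0,0,0,-1]'

```text
time: 7.48
ee_pos: [0.45, 0.166, 0.1173]
eef_rot: [-0.28, 1.564, -1.807]
wrist_force: [1.5, 0.4, 0.3]
width: 0.805
```

Call:
arm_command --series '[-0.03,-0.005,0,0,0,0,-1,-0.06,-0.01,0,0,0,0,-1,-0.09,-0.01,0,0,0,0,-1,-0.12,-0.01,0,0,0,0,-1,-0.14,-0.01,0,0,0,0,-1]'

```text
time: 7.9
ee_pos: [0.4405, 0.167, 0.2605]
eef_rot: [0.612, 1.566, -0.915]
wrist_force: [0.9, 0.2, 0.3]
width: 1.0
```

```bash
python3 -c "
from h import *
plan([.6105,.0072,.25],2.3)"
```

```text
t 7.9 pos [0.4405 0.167  0.2605] F [0.9 0.2 0.3] w 1.0 q7 -2.0
toolaxes [[0.003, 0.999, 0.044], [-0.004, 0.044, -0.999], [-1.0, 0.003, 0.004]]
shift mm [ 11.6 162.8 167. ] rot [ 0.21  0.23 -0.16]
```

Refine the gate blade position meanwhile: the top view puts it at (0.611,0.0068), the scene view at (0.610,0.007).

Call:
arm_command --series '[0,0.02,0.03,0,0,0,-1,0,0.042,0.06,0,0,0,-1,0,0.065,0.087,0,0,0,-1,0,0.09,0.11,0,0,0,-1,0,0.115,0.135,0,0,0,-1]'

```text
time: 8.32
ee_pos: [0.5617, 0.0357, 0.2585]
eef_rot: [0.072, 1.566, -1.455]
wrist_force: [0.3, 1.7, -0.0]
width: 1.0
```

Call:
arm_command --series '[0.0,0.024,0.016,0,0,0,-1,0.01,0.048,0.032,0,0,0,-1,0.01,0.048,0.032,0,0,0,-1,0.01,0.048,0.032,0,0,0,-1,0.01,0.048,0.032,0,0,0,-1]'

```text
time: 8.73
ee_pos: [0.6097, 0.0074, 0.248]
eef_rot: [-0.229, 1.566, -1.756]
wrist_force: [-0.9, -0.4, 0.6]
width: 0.998
```

```bash
python3 -c "
from h import *
plan([.6105,.0072,.16],2.3)
im,d=shot('scene','s5'); cv2.imwrite('pics/c5.png',cv2.resize(im[90:270,170:340,::-1],None,fx=3.3,fy=3.3,interpolation=cv2.INTER_CUBIC))"
```

```text
t 8.7333 pos [0.6097 0.0074 0.248 ] F [-0.9 -0.4  0.6] w 0.998 q7 -1.56
toolaxes [[-0.001, 0.999, 0.044], [-0.005, 0.044, -0.999], [-1.0, -0.001, 0.005]]
shift mm [88.   0.9 -0.2] rot [0.21 0.28 0.07]
```

View pics/c5.png

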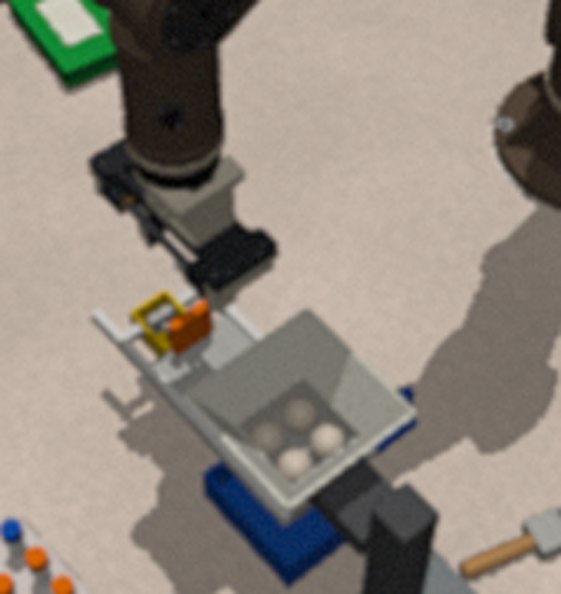

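Crop: the gripper hovers above the orange blade at (190,325), the tray is under the hopper, and four balls are still held. I descend to 0.160, which keeps the gripper body above the hopper rim.

Call:
arm_command --series '[0.02,0,0,0,0,0,-1,0.04,0,0,0,0,0,-1,0.06,0,0,0,0,0,-1,0.075,0,0,0,0,0,-1,0.087,0,0,0,0,0,-1]'

```text
time: 9.2
ee_pos: [0.6091, 0.0078, 0.1607]
eef_rot: [-0.159, 1.566, -1.684]
wrist_force: [-1.1, -0.3, -0.7]
width: 0.999
```

Call:
arm_command --series '[0,0,0,0,0,0,-1,0,0,0,0,0,0,1,0,0,0,0,0,0,1,0,0,0,0,0,0,1,0,0,0,0,0,0,1]'

```text
time: 9.62
ee_pos: [0.6108, 0.0068, 0.1626]
eef_rot: [0.355, 1.565, -1.172]
wrist_force: [-0.7, 0.7, -0.4]
width: 0.759
```

Call:
arm_command --series '[0,0,0,0,0,0,1,0,0,0,0,0,0,1,0,0,0,0,0,0,1,0,0,0,0,0,0,1,0,0,0,0,0,0,1]'

```text
time: 10.03
ee_pos: [0.6103, 0.0065, 0.1614]
eef_rot: [-0.003, 1.566, -1.53]
wrist_force: [-0.6, -0.0, 0.6]
width: 0.397
```

Call:
arm_command --series '[0,0,0,0,0,0,1,0,0,0,0,0,0,1,0,0,0,0,0,0,1,0,0,0,0,0,0,1,0,0,0,0,0,0,1]'

```text
time: 10.45
ee_pos: [0.6103, 0.0066, 0.1614]
eef_rot: [0.011, 1.566, -1.516]
wrist_force: [-0.5, 0.1, 0.0]
width: 0.13
```

Call:
arm_command --series '[0,0,0,0,0,0,1,0,0,0,0,0,0,1,0,0,0,0,0,0,1,0,0,0,0,0,0,1,0,0,0,0,0,0,1]'

```text
time: 10.87
ee_pos: [0.6103, 0.0066, 0.1614]
eef_rot: [0.006, 1.566, -1.521]
wrist_force: [-0.4, -0.2, -0.8]
width: 0.126
```

```bash
python3 -c "
from h import *
plan([.6105+.09*.040,.0072-.09,.16],2.3)"
```

```text
t 10.8667 pos [0.6103 0.0066 0.1614] F [-0.4 -0.2 -0.8] w 0.126 q7 -1.54
toolaxes [[0.0, 0.999, 0.044], [-0.005, 0.044, -0.999], [-1.0, 0.0, 0.005]]
shift mm [ 1.9 -0.1 89.4] rot [ 0.21  0.3  -0.  ]
```

Call:
arm_command --series '[0,0,0.004,0,0,0,1,0,0,0.01,0,0,0,1,0,0,0.018,0,0,0,1,0.0001,0,0.026,0,0,0,1,0.0002,0,0.034,0,0,0,1]'

```text
time: 11.28
ee_pos: [0.6118, -0.026, 0.1614]
eef_rot: [-0.018, 1.568, -1.543]
wrist_force: [-0.8, 5.7, 1.4]
width: 0.129
```

Call:
arm_command --series '[0,0,0.008,0,0,0,1,0,0,0.016,0,0,0,1,0,0,0.024,0,0,0,1,0.0001,0,0.032,0,0,0,1,0.0002,0,0.039,0,0,0,1]'

```text
time: 11.7
ee_pos: [0.6136, -0.0666, 0.1614]
eef_rot: [0.028, 1.566, -1.498]
wrist_force: [0.1, 4.7, 0.1]
width: 0.126
```

Call:
arm_command --series '[0,0,0.004,0,0,0,1,0,0,0.008,0,0,0,1,0,0,0.012,0,0,0,1,0.0001,0,0.015,0,0,0,1,0.0001,0,0.017,0,0,0,1]'

```text
time: 12.12
ee_pos: [0.6143, -0.0837, 0.1614]
eef_rot: [0.032, 1.565, -1.495]
wrist_force: [0.3, 3.7, -1.3]
width: 0.126
```

Call:
arm_command --series '[0,0,0.001,0,0,0,1,0,0,0.002,0,0,0,1,0,0,0.003,0,0,0,1,0,0,0.004,0,0,0,1,0,0,0.005,0,0,0,1]'

```text
time: 12.53
ee_pos: [0.6145, -0.0883, 0.1614]
eef_rot: [0.02, 1.566, -1.507]
wrist_force: [0.9, 4.3, -1.1]
width: 0.126
```

Call:
arm_command --series '[0,0,0.001,0,0,0,1,0,0,0.002,0,0,0,1,0,0,0.003,0,0,0,1,0,0,0.004,0,0,0,1,0,0,0.004,0,0,0,1]'

```text
time: 12.95
ee_pos: [0.6147, -0.0927, 0.1614]
eef_rot: [0.044, 1.565, -1.483]
wrist_force: [1.6, 3.2, -1.3]
width: 0.128
```

Call:
arm_command --series '[0,0,0.001,0,0,0,1,0,0,0.002,0,0,0,1,0,0,0.003,0,0,0,1,0,0,0.004,0,0,0,1,0,0,0.004,0,0,0,1]'

```text
time: 13.37
ee_pos: [0.6149, -0.0967, 0.1614]
eef_rot: [0.039, 1.565, -1.489]
wrist_force: [2.2, 3.4, -2.3]
width: 0.13
```

Call:
arm_command --series '[0,0,0.001,0,0,0,1,0,0,0.002,0,0,0,1,0,0,0.003,0,0,0,1,0,0,0.004,0,0,0,1,0,0,0.004,0,0,0,1]'

```text
time: 13.78
ee_pos: [0.615, -0.1008, 0.1615]
eef_rot: [0.034, 1.565, -1.493]
wrist_force: [2.8, 2.5, -2.7]
width: 0.128
```

Call:
arm_command --series '[0.0002,0.0003,0.001,0,0,0,1,0.0003,0.0005,0.002,0,0,0,1,0.0003,0.0005,0.003,0,0,0,1,0.0003,0.0005,0.004,0,0,0,1,0.0003,0.0005,0.004,0,0,0,1]'

```text
time: 14.2
ee_pos: [0.6153, -0.1049, 0.1614]
eef_rot: [-0.083, 1.565, -1.61]
wrist_force: [-2.4, 3.3, 3.9]
width: 0.131
```

Call:
arm_command --series '[-0.0001,-0.0001,0.001,0,0,0,1,-0.0001,-0.0001,0.002,0,0,0,1,-0.0001,0,0.003,0,0,0,1,-0.0001,0,0.004,0,0,0,1,-0.0001,0,0.004,0,0,0,1]'

```text
time: 14.62
ee_pos: [0.6155, -0.1088, 0.1613]
eef_rot: [-0.099, 1.565, -1.627]
wrist_force: [-4.0, 2.6, 4.9]
width: 0.127
```

Call:
arm_command --series '[-0.0002,-0.0003,0.001,0,0,0,1,-0.0002,-0.0003,0.002,0,0,0,1,-0.0002,-0.0003,0.003,0,0,0,1,-0.0002,-0.0003,0.004,0,0,0,1,-0.0002,-0.0003,0.004,0,0,0,1]'

```text
time: 15.03
ee_pos: [0.6156, -0.1127, 0.1614]
eef_rot: [-0.029, 1.565, -1.557]
wrist_force: [-3.1, 4.4, 1.1]
width: 0.125
```

Call:
arm_command --series '[0,-0.0002,0.001,0,0,0,1,0,-0.0002,0.002,0,0,0,1,0,-0.0002,0.003,0,0,0,1,0,-0.0002,0.003,0,0,0,1,0,-0.0002,0.003,0,0,0,1]'

```text
time: 15.45
ee_pos: [0.6157, -0.1153, 0.1615]
eef_rot: [0.029, 1.566, -1.498]
wrist_force: [-0.2, 4.3, -1.9]
width: 0.129
```

Call:
arm_command --series '[0,0,0.001,0,0,0,1,0,0,0.002,0,0,0,1,0,0,0.003,0,0,0,1,0,0,0.003,0,0,0,1,0,0,0.003,0,0,0,1]'

```text
time: 15.87
ee_pos: [0.6158, -0.1171, 0.1614]
eef_rot: [-0.041, 1.567, -1.567]
wrist_force: [-0.8, 7.5, -1.3]
width: 0.129
```

Force is rising and travel is lagging, so the buffer is being met. A little further to confirm.

Call:
arm_command --series '[0,0,0.001,0,0,0,1,0,0,0.002,0,0,0,1,0,0,0.003,0,0,0,1,0,0,0.003,0,0,0,1,0,0,0.003,0,0,0,1]'

```text
time: 16.28
ee_pos: [0.6159, -0.1187, 0.1614]
eef_rot: [-0.183, 1.568, -1.708]
wrist_force: [-1.8, 9.9, -0.6]
width: 0.129
```

Call:
arm_command --series '[0,0,0.001,0,0,0,1,0,0,0.002,0,0,0,1,0,0,0.003,0,0,0,1,0,0,0.003,0,0,0,1,0,0,0.003,0,0,0,1]'

```text
time: 16.7
ee_pos: [0.616, -0.1204, 0.1614]
eef_rot: [-0.631, 1.57, -2.156]
wrist_force: [-2.7, 13.7, 0.3]
width: 0.125
```

```bash
python3 -c "
from h import *
plan([.6105,.0072,.16],2.3); print(get_obs()['joint_efforts'].round(2))
im,d=shot('scene','s6'); cv2.imwrite('pics/c6.png',cv2.resize(im[90:270,170:340,::-1],None,fx=3.3,fy=3.3,interpolation=cv2.INTER_CUBIC))"
```

```text
t 16.7 pos [ 0.616  -0.1204  0.1614] F [-2.7 13.7  0.3] w 0.125 q7 -1.32
toolaxes [[-0.001, 0.999, 0.047], [-0.001, 0.047, -0.999], [-1.0, -0.001, 0.001]]
shift mm [   1.3    0.5 -127.7] rot [0.37 0.06 0.04]
[  8.24 -68.9   11.77 -30.36   3.84  -1.89   0.08]
```

View pics/c6.png

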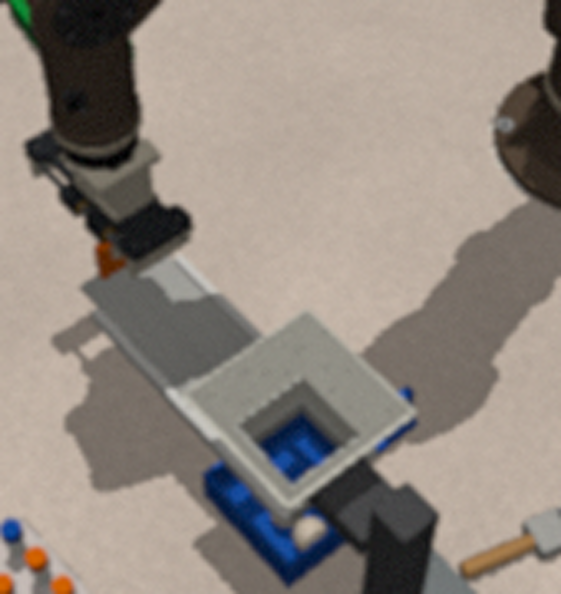

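Crop: the neck is empty, the gate is drawn out with its handle at (105,258), and balls lie in the tray with one visible at (308,533). Pull force is 13.7 N, so about 10 N is on the buffer, well under 30 N. I let go and rise.

Call:
arm_command --series '[0,0,0,0,0,0,-1,0,0,0,0,0,0,-1,0,0,0,0,0,0,-1,0,0,0,0,0,0,-1,0,0,0,0,0,0,-1]'

```text
time: 17.17
ee_pos: [0.6163, -0.1259, 0.162]
eef_rot: [0.145, 1.564, -1.383]
wrist_force: [0.7, 0.6, 0.6]
width: 0.442
```

Call:
arm_command --series '[0,0,0,0,0,0,-1,0,0,0,0,0,0,-1,0,0,0,0,0,0,-1,0,0,0,0,0,0,-1,0,0,0,0,0,0,-1]'

```text
time: 17.58
ee_pos: [0.6161, -0.1244, 0.1617]
eef_rot: [0.039, 1.565, -1.488]
wrist_force: [0.0, -0.3, -0.3]
width: 0.802
```

Call:
arm_command --series '[-0.01,0,0,0,0,0,-1,-0.03,0,0,0,0,0,-1,-0.06,0,0,0,0,0,-1,-0.09,0,0,0,0,0,-1,-0.12,0,0,0,0,0,-1]'

```text
time: 18.0
ee_pos: [0.6158, -0.1238, 0.2837]
eef_rot: [0.055, 1.565, -1.472]
wrist_force: [1.0, -0.4, -0.4]
width: 1.003
```

Call:
arm_command --series '[0,-0.03,0.02,0,0,0,-1,0,-0.06,0.04,0,0,0,-1,0,-0.09,0.06,0,0,0,-1,0,-0.12,0.08,0,0,0,-1,0,-0.14,0.09,0,0,0,-1]'

```text
time: 18.42
ee_pos: [0.477, -0.2227, 0.2832]
eef_rot: [0.044, 1.564, -1.487]
wrist_force: [-0.2, 0.0, -0.3]
width: 1.003
```

```bash
python3 - <<'E'
from h import *
o=get_obs();print(o["time"],o["ee_pos"],o["wrist_force"])
a,d=shot('scene','s7'); b,_=shot('top','t7')
A=cv2.resize(a[90:270,160:320,::-1],None,fx=2.5,fy=2.5,interpolation=cv2.INTER_CUBIC)
B=cv2.resize(b[120:240,165:325,::-1],None,fx=2.5,fy=2.5,interpolation=cv2.INTER_CUBIC)
C=np.zeros((450,800,3),np.uint8);C[:,:400]=A;C[:300,400:]=B;cv2.imwrite("pics/c7.png",C)
X=cloud("scene",d);h=cv2.cvtColor(a,cv2.COLOR_RGB2HSV)
m=(h[...,0]<16)&(h[...,1]>170)&(X[...,1]<.05)&(X[...,1]>-.25)&(X[...,2]>.12)&(X[...,2]<.18)&(X[...,0]>.5)&(X[...,0]<.7)
p=X[m&(X[...,2]>.155)];print("blade top",len(p),p.mean(0) if len(p) else 0, "was y .0097 by same method")
E
```

```text
18.4167 [ 0.47702081 -0.2227247   0.28315439] [-0.22261883  0.03965293 -0.31159828]
blade top 33 [ 0.6183722  -0.1125331   0.15929523] was y .0097 by same method
```

View pics/c7.png

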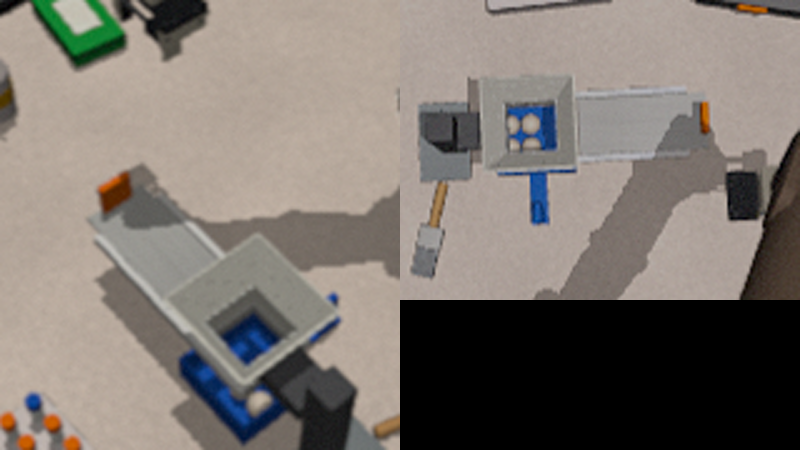

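The view shows the gate out with the gripper clear of it, all four balls in the tray (three full and one partly hidden in the top view), and the tray handle at (540,200) towards the robot. One finer check of gate rest and tray centring before handing in.

```bash
python3 - <<'E'
from h import *
def blade(n,im,box):
    u0,u1,v0,v1=box; s=im[v0:v1,u0:u1].astype(float); w=np.clip(s[...,0]-s[...,2]-90,0,None)
    hs=cv2.cvtColor(im[v0:v1,u0:u1],cv2.COLOR_RGB2HSV); w[(hs[...,0]>14)]=0
    v,u=np.mgrid[v0:v1,u0:u1]; return [(u*w).sum()/w.sum(),(v*w).sum()/w.sum()],int((w>0).sum())
for tag0,n,b0,b1 in(("t0","top",(248,266,155,182),(280,296,155,178)),("s0","scene",(212,240,175,200),(192,220,150,180))):
    p0,k0=blade(n,np.load(tag0+".npz")["im"],b0); q=[blade(n,grab_frame(n)[0],b1) for _ in range(3)]
    p1=np.mean([x[0] for x in q],0); P=at_z(n,[p0,p1],.155); print(n,p0,p1,k0,q[0][1],P.round(4).tolist(),"travel",np.linalg.norm(P[1]-P[0]).round(4))
im=grab_frame("top")[0];X=cloud("top",grab_frame("top")[1]);h=cv2.cvtColor(im,cv2.COLOR_RGB2HSV)
b=(h[...,0]>100)&(h[...,0]<125)&(h[...,1]>150)&(X[...,0]<.52)&(X[...,0]>.4)&(X[...,1]>.1)&(X[...,1]<.24)
v,u=np.nonzero(b);k=np.polyfit(v,u,1);print("handle px end",v.max(),u[v>v.max()-3].mean(),at_z("top",[[u[v>v.max()-6].mean(),v.max()+.5]],.066))
E
```

```text
top [np.float64(256.1794871794872), np.float64(169.2948717948718)] [286.65274593 168.68132984] 9 19 [[0.6058, 0.0097, 0.155], [0.607, -0.1161, 0.155]] travel 0.1258
scene [np.float64(226.94581280788177), np.float64(185.27487684729064)] [203.94919284 163.37655115] 49 43 [[0.6112, 0.006, 0.155], [0.6209, -0.1166, 0.155]] travel 0.123
handle px end 208 220.5 [[0.44950011 0.163586   0.066     ]]
```

```bash
python3 -c "
from h import *
print(get_obs()['time']);print(close_job())"
```

```text
18.9167
the job is handed in; nothing more can be done
None
```

I slid the blue tray under the chute with its handle towards the robot. I then drew the gate out until it pressed on the buffer, let go, and handed the job in at 18.9 s.

- **Tray:** it came to rest centred on the chute to within about 2 mm and square to the hopper to within about 1°. I did this before moving the gate, with all four balls still held. After the draw, the end of its handle was still within about 3 mm of where it should be.
- **Buffer:** the peak pull was about 13.7 N, which puts roughly 10 N on the buffer, well under its 30 N limit. The force began to rise at about 122 mm of travel.
- **Balls:** the last pictures show the neck empty and all four balls in the tray, one of them partly hidden by the hopper.
- **Bystanders and arm:** nothing else in the pictures had moved. The gripper was open and clear of everything, with wrist force about 0.
- **Where checks disagreed:** the gate's resting place measured 122.3 mm and 123.0 mm from the scene camera, and about 122 mm and 125.8 mm from the top camera. Since 122 mm is only the felt contact point, the pictures fit a gate resting on the buffer but cannot show how far it is compressed.
- **Side forces:** I saw forces of up to about 5 N across the rails during the draw, from slight misalignment, and trimmed them out.

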